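Wring the blue setting block onto the heel-height anvil

ROBOT

A 6-joint arm with a two-finger parallel gripper is mounted at the origin on the work surface. World frame = base frame: x ahead of the robot, y to its left, z up, the work surface at z = 0. Lengths are in m, angles in rad, forces in N, time in s.
With the tool pointing down it reaches from about 0.35 to 0.85 m from the base axis. Payload 8.1 kg.
Tool frame: the origin (TCP) lies on the centre line of the jaws, within the pads' length; the fingertips stand 14 mm ahead of it and the grasp point (between the pads) lies 5 mm behind it; z points along the fingers, y is the direction in which the jaws open and shut (so a half turn about z gives the same grasp; the last joint's range is limited). The gripper opens to 93 mm and grips with 3 to 60 N. Pads are 15 mm wide; open, the fingers measure 128 mm over their backs; the gripper's body (75 mm by 188 mm) begins 65 mm behind the grasp point.
Start: joints at [1.084, 0.13, 1.488, -0, 1.523, -0.085], TCP at [0.235, 0.552, 0.198] pointing down, gripper open.
Joint ranges: [-2.96, 2.96], [-0.89, 2.26], [0.02, 2.5], [-1.34, 4.48], [0, 2.73], [-2.66, 2.66]. Speed limits (rad/s): [2.39, 2.39, 2.79, 3.14, 3.14, 3.14].

INTERFACE

Orientations are given as a rotation vector (axis times angle).
In Python, from plant import robot gives the robot as it stands.
- The arm moves only by the tool jog_arm, never from a script. Its argument "steps" is a list of rows, each a list of 7 numbers: the closure, from 0 (fully open) to 1 (shut), then the shift along the tool's x, y, z in m, then the turn, a rotation vector about the tool's x, y, z in rad. In form: [[jaw, tx, ty, tz, rx, ry, rz], ...]. A call has 1 to 5 rows; each row is the pose to reach, as a shift and turn from the pose measured when the call began, along the tool's axes at that moment; what a row does not reach only later rows make up. A row lasts 1/8 s, in which the tool goes at most 62.5 mm and 10.7 degrees, less where a joint would pass 70% of its speed; a pose out of reach is approached as far as the arm can. A call with a gripper value outside its range is refused whole. The fingers move at their own pace and stop on an object; "force" is the grip in N (left out, the last holds). Time passes only in rows, so rows that repeat a pose let the fingers close. It gives the time, the measured TCP pose, the force and the opening at its end, in the units of the state.
- robot.read_state(): the state, without advancing time (a new reading comes with each control period).
- robot.read_camera(name): name is "scene" or "top"; returns a dict with "image" (420x560x3 uint8, red, green, blue), "mtx" (3x3 intrinsics, pixels), "extrinsics" (4x4, takes a point from camera to world coordinates). Camera axes: x right, y down, z forward; pixel columns grow to the right and rows downward; lengths in m; the calibration is good to about 2 mm. A picture is of the moment at which its call begins. There is no depth.
- robot.close_job(): hands the job in, once; it reports no verdict.
The state is a dict: "t": time; "q": joint angles; "dq": joint speeds; "joint_torque": joint torques, N m; "tool_pos": TCP position; "orientation": TCP orientation; "force": force on the tool from outside, world axes, zero at the start; "wrist_torque": the same for the moment, N m; "opening": finger opening in m.
Only numpy, scipy, OpenCV 4.12 (cv2) and the standard library are available. Lean on these libraries where they do the work, as an engineer would, in place of code of your own. Each camera call takes 0.05 s, during which the arm holds its last target.

TASK

We are setting the heel-press height: wring the blue-banded steel block onto the anvil of the green setting stand. Lay it flat and lengthwise on the anvil with about half its length hanging out over the open end (keep hold of it, or it will tip off), then slide it along, its underside staying on the anvil face, until it meets the end stop and the two faces fully cover each other; then let go. Leave the yellow-banded block and the hammer where they lie.

Things in the scene. Friction and masses are not known exactly. Their poses are not given: they have to be found in the camera images.
- blue_block: Blue-banded setting block: bright-steel bar 70 mm long (its x axis), 36 mm wide (y), 30 mm tall (z), about 0.6 kg, loose, lying flat on the bench, with a blue painted band 15 mm long at both ends (either end may lead). Origin: centre of its underside; z up. This is the one to wring on.
- yellow_block: Yellow-banded setting block: bright-steel bar 70 mm long (its x axis), 36 mm wide (y), 30 mm tall (z), about 0.6 kg, loose, lying flat on the bench, with a yellow painted band 15 mm long at both ends (either end may lead). Origin: centre of its underside; z up. Same size as the blue one; leave it alone. The two blocks may lie in either place, centres at least 110 mm apart.
- hammer: Hand hammer lying loose on the bench across the far side, beyond the stand and the blocks; origin at its middle, handle along its x axis. Leave it alone. Also fixed on the bench, out of the way: a red tub of tacks, 50 mm tall, well to the right of the stand, and a black shoe, 105 mm tall, well to the left of the blocks.
- seat (a point): Centre of the setting stand's anvil face, 42 mm above the bench. Stand fixed: green foot 150 x 90 x 12 mm, flat-topped steel anvil 70 mm long (x) and 36 mm wide (y); z up. At the anvil's +x end (away from the robot) a dark steel stop, 36 mm wide, rises 14 mm above the face, inner side at x = +35 mm; other sides open. A block fully home has its origin here, its length along this x.
Things that resemble listed ones, but are neither listed nor needed, are in the scene too. What is shaped like the blue_block but purple is not meant.

How it is judged:
On the way, in this order (a step that is already met when the one before it is completed fails the run):
1. the blue block lies flat and lengthwise on the anvil, in contact with it, its centre 15 to 58 mm short of the anvil's centre on the open side, within 15 mm sideways and 15 degrees (x of blue_block in the frame of seat between -0.058 and -0.015 m and y of blue_block in the frame of seat between -0.015 and 0.015 m and z of blue_block in the frame of seat between -0.004 and 0.005 m and angle between blue_block's own z axis and vertical below 0.17 rad and angle between the x axis of blue_block and the x axis of seat, either way round below 0.26 rad and contact force between blue_block and stand above 0.3 N), for 0.1 s.
2. the blue block slides on towards the stop, passing 13 to 4 mm short of home with its underside on the anvil (x of blue_block in the frame of seat between -0.013 and -0.004 m and y of blue_block in the frame of seat between -0.015 and 0.015 m and z of blue_block in the frame of seat between -0.004 and 0.004 m and angle between blue_block's own z axis and vertical below 0.17 rad and angle between the x axis of blue_block and the x axis of seat, either way round below 0.26 rad and contact force between blue_block and stand above 0.2 N).
At the end, for the whole second after the job is handed in: The blue block rests released and still on the anvil, face on face, its centre within 10 mm of the anvil's centre lengthwise and sideways, in line within 10 degrees; the yellow block is within 20 mm and the hammer within 30 mm of where they lay (x of blue_block in the frame of seat between -0.01 and 0.01 m and y of blue_block in the frame of seat between -0.01 and 0.01 m and z of blue_block in the frame of seat between -0.003 and 0.003 m and angle between blue_block's own z axis and vertical below 0.06 rad and angle between the x axis of blue_block and the x axis of seat, either way round below 0.175 rad and contact force between blue_block and stand above 1 N and linear speed of blue_block below 0.02 m/s and angular speed of blue_block below 0.2 rad/s); the robot touches nothing.
It fails at once if the yellow block is moved by more than 20 mm (distance of yellow_block from where it was at the start of the episode above 0.02 m).
It fails at once if the hammer is moved by more than 30 mm (distance of hammer from where it was at the start of the episode above 0.03 m).
It also fails if it takes over 43 s, if anything falls off the work surface, if the arm or the gripper's body presses on something with over 40 N, if the wrist force passes 120 N, or if a joint passes its speed limit or range.

## Working session

There is one attempt and no reset: what is moved stays moved. The work goes in short steps, Python scripts to look and compute and a tool call to move; the robot and the scene stay as the last step left them, time stands still between calls to the robot, and variables do not carry over. Pictures are saved under pics/ and viewed, and the job is handed in when it is done.

Besides the shell and the picture viewer there is one more tool, called after "Emit:" as name(argument=value, ...) on one line, values as JSON. jog_arm: Moves the arm, as the interface text tells. Its arguments: {"type":"object","properties":{"steps":{"type":"array"},"force":{"type":"number"}},"required":["steps"]}

```bash
mkdir -p pics; ls
cat > h.py <<'E'
import numpy as np, cv2
from plant import robot
def grab(n,fn=None):
    c=robot.read_camera(n); im=cv2.cvtColor(c["image"],cv2.COLOR_RGB2BGR)
    np.savez(f"{n}.npz",im=im,K=c["mtx"],E=c["extrinsics"])
    if fn: cv2.imwrite("pics/"+fn,im)
    return im,np.array(c["mtx"]),np.array(c["extrinsics"])
def ray(px,K,E,z):
    px=np.atleast_2d(px).astype(float)
    d=np.c_[px,np.ones(len(px))]@np.linalg.inv(K).T@E[:3,:3].T
    o=E[:3,3]; return o+d*((z-o[2])/d[:,2])[:,None]
def proj(p,K,E):
    p=np.atleast_2d(p); c=(p-E[:3,3])@E[:3,:3]; u=c@K.T; return u[:,:2]/u[:,2:]
E
python3 - <<'E'
from h import *
for n in("top","scene"):
    im,K,E=grab(n,n+"0.png"); print(K,E.round(3))
print(robot.read_state())
E
```

```text
pics
[[407.04571351   0.         281.99938406]
 [  0.         407.04571351 208.30818109]
 [  0.           0.           1.        ]] [[-0.202 -0.959  0.198  0.468]
 [-0.979  0.197 -0.045  0.081]
 [ 0.004 -0.203 -0.979  0.746]
 [ 0.     0.     0.     1.   ]]
[[445.57223094   0.         288.46863661]
 [  0.         445.57223094 207.71157254]
 [  0.           0.           1.        ]] [[-4.400e-02  6.580e-01 -7.520e-01  1.259e+00]
 [ 9.990e-01  3.000e-02 -3.300e-02  8.500e-02]
 [ 1.000e-03 -7.530e-01 -6.580e-01  6.500e-01]
 [ 0.000e+00  0.000e+00  0.000e+00  1.000e+00]]
{'t': 0.1, 'q': array([ 1.08359785e+00,  1.31082658e-01,  1.48915728e+00, -1.16967339e-05,
        1.52301517e+00, -8.54227082e-02]), 'dq': array([ 0.00020747,  0.00044102, -0.00318653,  0.00088489, -0.00083046,
       -0.00042918]), 'joint_torque': array([ 6.18411304e-04, -5.61342502e+01, -4.93094301e+01,  7.69434054e-02,
        2.93014117e-02, -4.53856387e-05]), 'tool_pos': array([0.2343709 , 0.55173662, 0.19740136]), 'orientation': array([-6.26779116e-01, -3.07796470e+00,  2.50989203e-03]), 'force': array([-0.16898497, -0.10052728,  0.47267855]), 'wrist_torque': array([ 0.01811088, -0.00466608, -0.03299732]), 'opening': 0.09320860793812427}
```

View pics/top0.png

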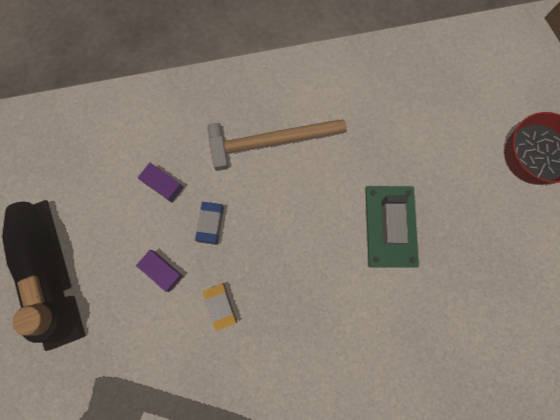

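View pics/scene0.png

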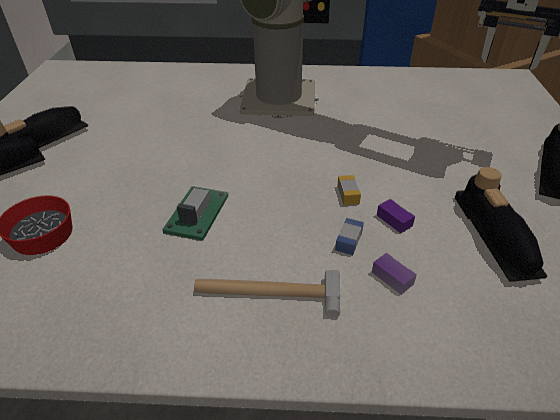

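The top view shows the blue block at about (209,223), the yellow one at (220,307), and the stand at (392,226) with its stop at (397,200). The hammer is at (280,138) and two purple decoys are at (160,182) and (159,270). Next I'll measure them.

Run:
```python
from h import *
d=np.load("top.npz");im=d["im"];K=d["K"];E=d["E"]
a=cv2.resize(im[190:260,175:245],None,fx=6,fy=6,interpolation=cv2.INTER_NEAREST)
b=cv2.resize(im[180:275,355:430],None,fx=5,fy=5,interpolation=cv2.INTER_NEAREST)
o=np.zeros((480,800,3),np.uint8);o[:420,:420]=a;o[:475,422:797]=b
cv2.imwrite("pics/zoom0.png",o)
hsv=cv2.cvtColor(im,cv2.COLOR_BGR2HSV)
def rect(m,z,nm):
    pts=cv2.findNonZero(m.astype(np.uint8)).reshape(-1,2)
    w=ray(pts,K,E,z)[:,:2]
    r=cv2.minAreaRect((w*1000).astype(np.float32)); print(nm,len(pts),r, cv2.boxPoints(r).round(0).tolist())
H,S,V=[hsv[...,i] for i in range(3)]
mb=(H>105)&(H<122)&(S>110)&(V>40); mb[:, :175]=0; mb[:,245:]=0; mb[:190]=0; mb[260:]=0
rect(mb,0.03,"blue@30")
mg=(H>60)&(H<95)&(S>90); mg[:,:340]=0; mg[:,440:]=0; rect(mg,0.012,"green@12")
my=(H>12)&(H<28)&(S>130); my[:275]=0; my[340:]=0; my[:,:190]=0; my[:,250:]=0; rect(my,0.03,"yel@30")
```

```text
blue@30 158 ((615.27490234375, 182.26905822753906), (33.01108169555664, 68.2824935913086), 70.65066528320312) [[578.0, 178.0], [642.0, 155.0], [653.0, 187.0], [589.0, 209.0]]Traceback (most recent call last):
  File "<stdin>", line 15, in <module>
  File "<stdin>", line 9, in rect
AttributeError: 'NoneType' object has no attribute 'reshape'
```

View pics/zoom0.png

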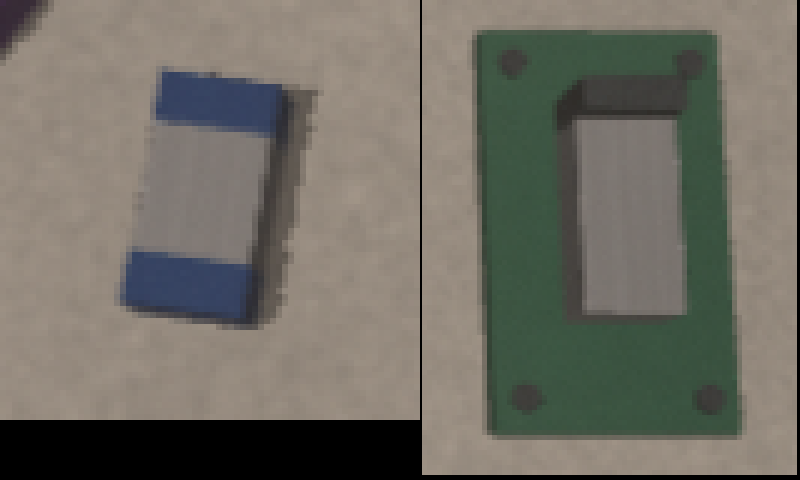

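Run:
```python
from h import *
d=np.load("top.npz");im=d["im"];K=d["K"];E=d["E"]
hsv=cv2.cvtColor(im,cv2.COLOR_BGR2HSV)
print(hsv[225,375],hsv[225,397],hsv[220,209],hsv[233,205],hsv[199,397])
H,S,V=[hsv[...,i].astype(int) for i in range(3)]
def rect(m,z,nm):
    n,l,st,_=cv2.connectedComponentsWithStats(m.astype(np.uint8)); k=1+np.argmax(st[1:,4]); m=l==k
    c=cv2.findContours(m.astype(np.uint8),0,2)[0][0].reshape(-1,2)
    w=ray(c,K,E,z)[:,:2]; r=cv2.minAreaRect((w*1000).astype(np.float32))
    print(nm,m.sum(),np.round(r[0],1),np.round(r[1],1),round(r[2],2),cv2.boxPoints(r).round(0).tolist())
def roi(m,x0,x1,y0,y1):
    q=np.zeros_like(m);q[y0:y1,x0:x1]=m[y0:y1,x0:x1];return q
rect(roi((V>100)&(S<40),382,412,200,248),.042,"anvil")
g=roi((H>55)&(H<95)&(S>60),355,430,180,275); rect(g,.012,"foot")
bl=roi(((H>105)&(H<122)&(S>100)&(V>65)),190,230,195,250)|roi((S<36)&(V>100),200,217,212,234)
rect(bl,.03,"blue")
rect(roi((H>12)&(H<28)&(S>120)&(V>65),195,245,280,300),.03,"y1"); rect(roi((H>12)&(H<28)&(S>120)&(V>65),195,245,312,335),.03,"y2")
# scene view check
d=np.load("scene.npz");im=d["im"];K2=d["K"];E2=d["E"]
o=cv2.resize(im[180:260,160:240],None,fx=5,fy=5,interpolation=0);p=cv2.resize(im[180:260,320:400],None,fx=5,fy=5,interpolation=0)
cv2.imwrite("pics/zoom1.png",np.hstack([o,p]))
```

```text
[68 73 84] [ 14  23 122] [ 13  24 130] [112 113  97] [23 16 63]
anvil 785 [ 544.1 -142.9] [36.3 67.8] 78.11 [[507.0, -154.0], [574.0, -168.0], [581.0, -132.0], [515.0, -118.0]]
foot 2325 [ 544.9 -142.3] [ 87.3 144.6] 78.19 [[465.0, -170.0], [607.0, -200.0], [625.0, -114.0], [483.0, -85.0]]
blue 513 [607.8 184.6] [34.  53.8] 71.35 [[577.0, 177.0], [628.0, 160.0], [639.0, 192.0], [588.0, 209.0]]
y1 196 [493.7 192.1] [14.9 37.7] 9.97 [[483.0, 209.0], [490.0, 172.0], [504.0, 175.0], [498.0, 212.0]]
y2 202 [439.  183.9] [14.7 37.6] 8.95 [[429.0, 201.0], [435.0, 164.0], [449.0, 166.0], [443.0, 204.0]]
```

View pics/zoom1.png

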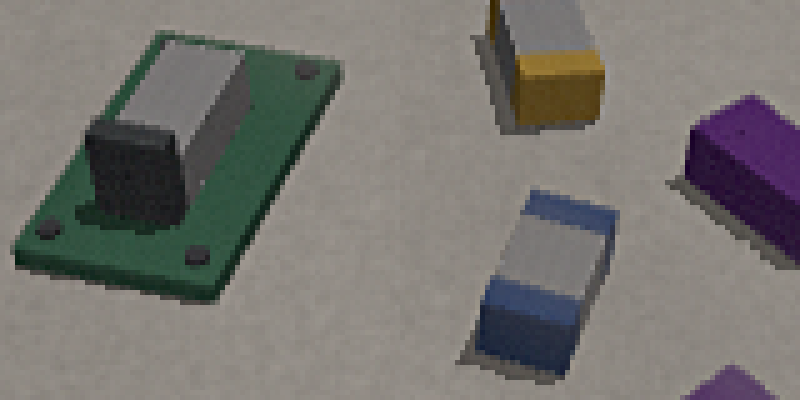

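Run:
```python
from h import *
d=np.load("scene.npz");K2=d["K"];E2=d["E"]
p=np.array([(533,190),(618,212),(577,298),(490,278)])/5+[240,180]-.5
w=ray(p,K2,E2,.03);print((w*1000).round(1),w.mean(0))
p=np.array([(170,40),(246,52)])/5+[160,180]-.5
print((ray(p,K2,E2,.042)*1000).round(1))
p=np.array([(90,122),(177,134)])/5+[160,180]-.5
print((ray(p,K2,E2,.056)*1000).round(1))
from scipy.spatial.transform import Rotation as R
s=robot.read_state();print(R.from_rotvec(s["orientation"]).as_matrix().round(4))
```

```text
[[575.8 173.8  30. ]
 [587.6 207.8  30. ]
 [637.9 187.7  30. ]
 [628.3 154.1  30. ]] [0.60740382 0.18088354 0.03      ]
[[ 506.7 -156.    42. ]
 [ 513.5 -121.3   42. ]]
[[ 578.8 -172.2   56. ]
 [ 584.6 -135.1   56. ]]
[[-9.204e-01  3.911e-01 -8.000e-04]
 [ 3.911e-01  9.204e-01 -1.500e-03]
 [ 1.000e-04 -1.700e-03 -1.000e+00]]
```

Run:
```python
from h import *
d=np.load("scene.npz");K2=d["K"];E2=d["E"]
p=np.array([(533,190),(618,212),(578,328),(482,310)])/5+[240,180]-.5
w=ray(p,K2,E2,.03);print((w*1000).round(1),w.mean(0))
d=np.load("top.npz");K=d["K"];E=d["E"]
p=np.array([(162,70),(285,87),(250,322),(122,304)])/6+[175,190]-.5
w=ray(p,K,E,.03);print((w*1000).round(1),w.mean(0))
print(proj([[.615,.1823,.03]],K,E))
```

```text
[[575.8 173.8  30. ]
 [587.6 207.8  30. ]
 [654.2 187.   30. ]
 [646.2 150.4  30. ]] [0.61595161 0.1797574  0.03      ]
[[654.5 187.4  30. ]
 [641.9 152.1  30. ]
 [574.3 174.4  30. ]
 [587.1 210.4  30. ]] [0.61444826 0.18110317 0.03      ]
[[207.935201   221.76510163]]
```

```bash
cat > go.py <<'E'
from h import *
import sys
from scipy.spatial.transform import Rotation as R
# args: x y z yaw_deg(block)
x,y,z,yaw=map(float,sys.argv[1:5])
s=robot.read_state(); a=np.radians(yaw+90)
Y=np.array([np.cos(a),np.sin(a),0]);Z=np.array([0,0,-1.]);X=np.cross(Y,Z)
T=np.c_[X,Y,Z]; C=R.from_rotvec(s["orientation"]).as_matrix()
print("t",round(s["t"],2),"pos",s["tool_pos"].round(4),"yaw",round(np.degrees(np.arctan2(C[1,1],C[0,1]))-90,2),"zax",C[:,2].round(4),"F",s["force"].round(1),"op",round(s["opening"],4))
print("shift",(C.T@(np.array([x,y,z])-s["tool_pos"])).round(4),"turn",R.from_matrix(C.T@T).as_rotvec().round(4))
E
python3 go.py .615 .181 .15 -18.8
```

```text
t 0.1 pos [0.2344 0.5517 0.1974] yaw -23.02 zax [-8.0e-04 -1.5e-03 -1.0e+00] F [-0.2 -0.1  0.5] op 0.0932
shift [-0.4953 -0.1923  0.0477] turn [-0.0017 -0.0002 -0.0737]
```

Emit:
jog_arm(steps=[[0.3,-0.25,-0.097,0,0,0,0],[0.3,-0.495,-0.192,0.02,0,0,-0.074],[0.3,-0.495,-0.192,0.02,0,0,-0.074],[0.3,-0.495,-0.192,0.02,0,0,-0.074],[0.3,-0.495,-0.192,0.02,0,0,-0.074]], force=30)

```text
t: 0.72
tool_pos: [0.4591, 0.3325, 0.1868]
orientation: [-0.512, -3.099, 0.003]
force: [0.7, 1.2, 0.3]
opening: 0.0651
```

```bash
python3 go.py .615 .181 .08 -18.8
```

```text
t 0.72 pos [0.4591 0.3325 0.1868] yaw -18.77 zax [-0.0011 -0.0016 -1.    ] F [0.7 1.2 0.3] op 0.0651
shift [-0.1964 -0.0931  0.1069] turn [-0.0019 -0.0006  0.0005]
```

Emit:
jog_arm(steps=[[0.3,-0.196,-0.093,0.02,-0.002,0,0],[0.3,-0.196,-0.093,0.04,-0.002,0,0],[0.3,-0.196,-0.093,0.06,-0.002,0,0],[0.3,-0.196,-0.093,0.107,-0.002,0,0],[0.3,-0.196,-0.093,0.107,-0.002,0,0]])

```text
t: 1.35
tool_pos: [0.6121, 0.1784, 0.0742]
orientation: [-0.515, -3.09, 0.005]
force: [-0.8, 0.4, 0.8]
opening: 0.0649
```

```bash
python3 go.py .615 .181 .019 -18.8; python3 -c "
from h import *
a=grab('top')[0];b=grab('scene')[0]
cv2.imwrite('pics/a1.png',np.hstack([cv2.resize(a[150:290,130:290],None,fx=2.4,fy=2.4),cv2.resize(b[130:270,260:420],None,fx=2.4,fy=2.4)]))"
```

```text
t 1.35 pos [0.6121 0.1784 0.0742] yaw -18.93 zax [-0.0088 -0.0017 -1.    ] F [-0.8  0.4  0.8] op 0.0649
shift [-0.0023  0.0036  0.0552] turn [-0.0044 -0.0078 -0.0023]
```

View pics/a1.png

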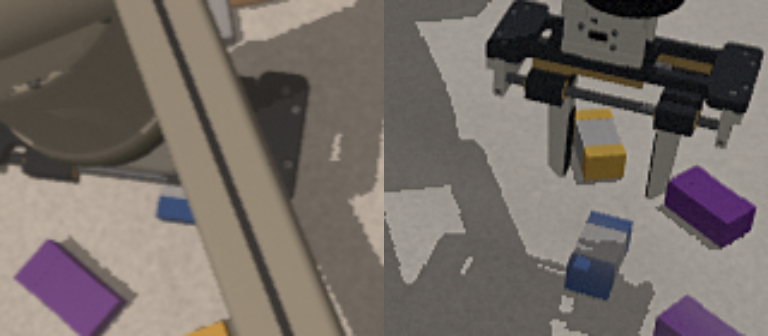

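```bash
python3 -c "
from h import *
d=np.load('scene.npz');print(proj([[.612,.178,.06],[.615,.181,.03]],d['K'],d['E']))"; python3 go.py .615 .181 .019 -18.8
```

```text
[[350.52698412 218.70704668]
 [350.73288468 230.84040606]]
t 1.45 pos [0.6132 0.1806 0.0779] yaw -18.84 zax [-4.6e-03 -3.0e-04 -1.0e+00] F [ 0.9 -0.3  1.2] op 0.0651
shift [-0.0018  0.001   0.0588] turn [-0.0017 -0.0042 -0.0006]
```

```bash
python3 -c "
from h import *
b,K,E=grab('scene')
print(proj([[.612,.178,.064]],K,E), robot.read_state()['tool_pos'])
s=b[150:270,280:430]
s=cv2.resize(s,None,fx=5,fy=5,interpolation=0);cv2.imwrite('pics/a2.png',s)"
```

```text
[[350.71701514 217.19692934]] [0.61416424 0.18170162 0.08003855]
```

View pics/a2.png

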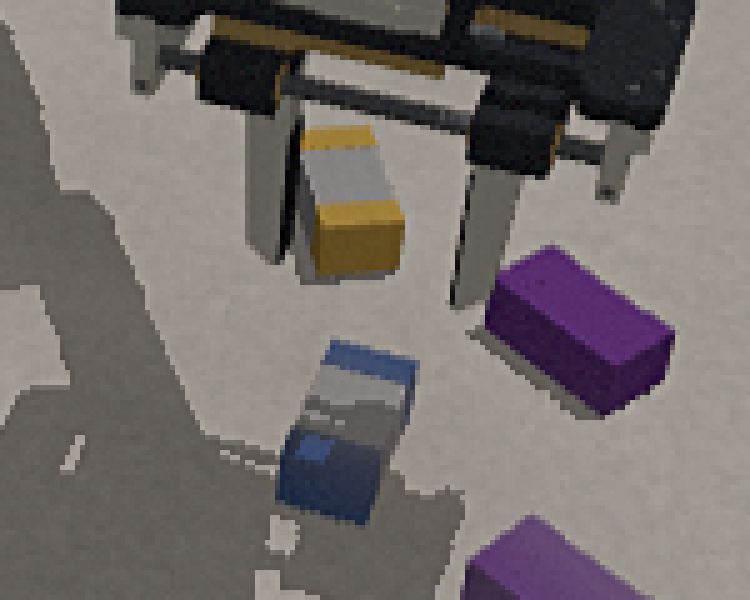

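```bash
python3 -c "
from h import *
b,K,E=grab('scene','s3.png')
t,_,_=grab('top','t3.png')
for z in(.05,.066,.08,.1): print(z,ray([[(285/5+280-.5),255/5+150-.5],[455/5+280-.5,305/5+150-.5]],K,E,z).round(4).tolist())
print(proj([[0,0,0],[.6142,.1817,.066]],K,E), robot.read_state()['tool_pos'],robot.read_state()['q'])
cv2.imwrite('pics/both3.png',np.vstack([b[:300],t[:300]]))"
```

```text
0.05 [[0.5461, 0.1537, 0.05], [0.5745, 0.2216, 0.05]]
0.066 [[0.5651, 0.1519, 0.066], [0.5927, 0.218, 0.066]]
0.08 [[0.5817, 0.1503, 0.08], [0.6087, 0.2148, 0.08]]
0.1 [[0.6055, 0.148, 0.1], [0.6315, 0.2102, 0.1]]
[[279.00895684  97.3967235 ]
 [352.79128928 217.25751451]] [0.61537542 0.18266711 0.08227847] [ 2.08274494e-01  3.16730715e-01  1.48915025e+00  7.16872977e-04
  1.33305612e+00 -1.03629709e+00]
```

View pics/both3.png

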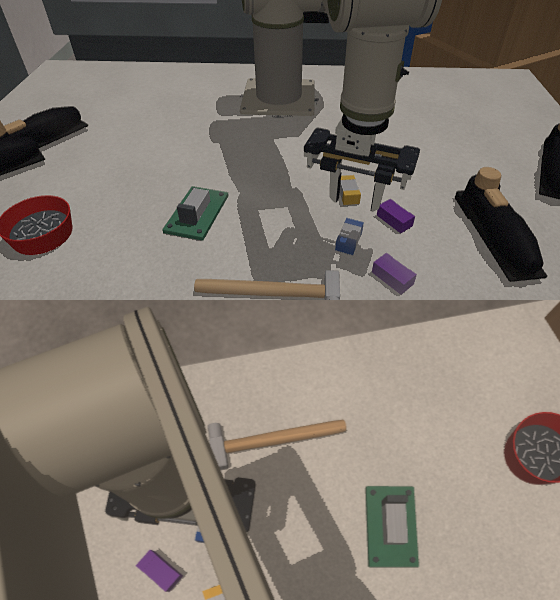

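```bash
python3 -c "
from h import *
t=cv2.imread('pics/t3.png');b=cv2.imread('pics/s3.png')
cv2.imwrite('pics/z4.png',np.hstack([cv2.resize(t[140:260,90:270],None,fx=2.2,fy=2.2,interpolation=0)*1,cv2.resize(b[110:230,290:440],None,fx=2.2,fy=2.2,interpolation=0)]))
d=np.load('top.npz');e=np.load('scene.npz')
for z in(.11,.15,.19): print(z,proj([[.615,.182,z]],d['K'],d['E']),proj([[.615,.182,z]],e['K'],e['E']))
"
```

```text
0.11 [[199.38117162 213.15863496]] [[355.22931248 200.23941743]]
0.15 [[194.17901361 208.04422495]] [[357.42074962 183.43883301]]
0.19 [[188.26095884 202.22599365]] [[359.75937163 165.50986045]]
```

View pics/z4.png

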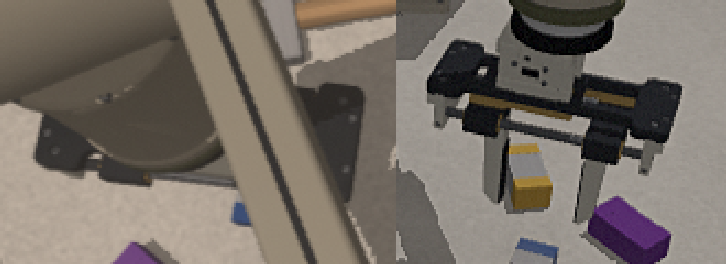

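```bash
python3 -c "
from h import *
d=np.load('top.npz');e=np.load('scene.npz')
P1=d['K']@np.linalg.inv(d['E'])[:3];P2=e['K']@np.linalg.inv(e['E'])[:3]
tr=lambda a,b:(lambda X:X[:3,0]/X[3,0])(cv2.triangulatePoints(P1,P2,np.array(a,float).reshape(2,1),np.array(b,float).reshape(2,1)))
T=lambda x,y:(x/2.2+90-.5,y/2.2+140-.5); S=lambda x,y:((x-396)/2.2+290-.5,y/2.2+110-.5)
for a,b in [(T(362,88),S(427,75)),(T(352,203),S(450,42)),(T(38,160),S(684,82)),(T(48,113),S(672,125))]:
  X=tr(a,b); print(X.round(3),proj(X,d['K'],d['E'])-a,proj(X,e['K'],e['E'])-b)
"
```

```text
[0.616 0.084 0.233] [[ 1.28298909 -0.26865344]] [[0.84068129 0.01692311]]
[0.551 0.102 0.224] [[ 1.71552475 -0.34078548]] [[ 1.03930273 -0.00677205]]
[0.612 0.28  0.23 ] [[-0.36037501  0.02668399]] [[-0.23093092  0.05549942]]
[0.645 0.272 0.214] [[ 3.09753125 -0.29399579]] [[ 2.11966359 -0.49515321]]
```

The tool sits over the block in x and y: the gripper plate's centre triangulates to (0.614, 0.182). But the fingertips look higher in the scene view than the stated tip offset predicts. I'll lower it part way and check again.

Emit:
jog_arm(steps=[[0.3,-0.001,0,0.02,-0.002,-0.003,0],[0.3,-0.001,0,0.042,-0.002,-0.003,0],[0.3,-0.001,0,0.042,-0.002,-0.003,0],[0.3,-0.001,0,0.042,-0.002,-0.003,0]])

```text
t: 2.1
tool_pos: [0.616, 0.1824, 0.0398]
orientation: [0.509, 3.095, 0.004]
force: [-0.3, 0.1, -0.7]
opening: 0.065
```

```bash
python3 go.py .615 .181 .019 -18.8;python3 -c "
from h import *
b,K,E=grab('scene')
for z in (.026,.056): print(proj([[.615,.181,z]],K,E))
s=b[150:270,280:430]
s=cv2.resize(s,None,fx=5,fy=5,interpolation=0);cv2.imwrite('pics/a5.png',s)"
```

```text
t 2.1 pos [0.616  0.1824 0.0398] yaw -18.69 zax [ 0.0049  0.002  -1.    ] F [-0.3  0.1 -0.7] op 0.065
shift [ 0.0006 -0.0018  0.0208] turn [0.0034 0.004  0.0019]
[[350.54707288 232.27635144]]
[[351.96800369 221.29546047]]
```

View pics/a5.png

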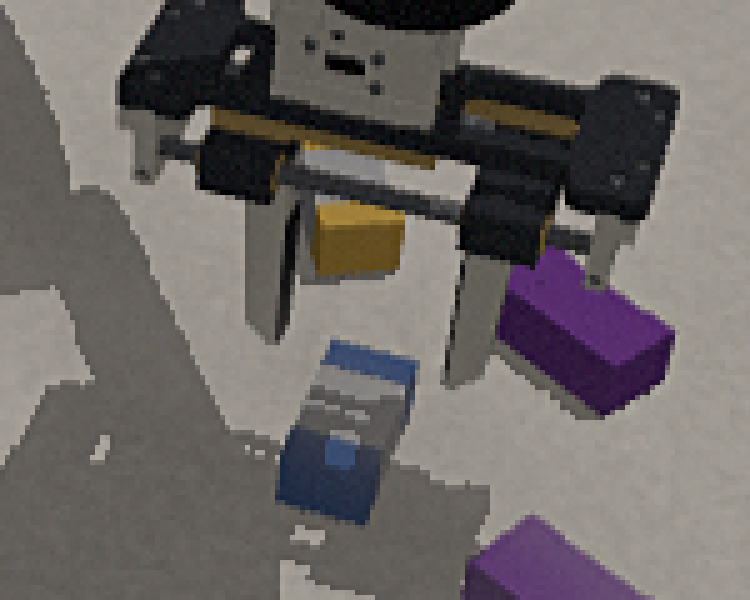

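Emit:
jog_arm(steps=[[0.3,0,-0.001,0.011,0.003,0.004,0],[0.3,0.0,-0.001,0.021,0.003,0.004,0],[0.3,0.0,-0.001,0.021,0.003,0.004,0],[0.3,0.0,-0.001,0.021,0.003,0.004,0]])

```text
t: 2.65
tool_pos: [0.6163, 0.1815, 0.0193]
orientation: [0.51, 3.099, 0.001]
force: [-0.1, 0.2, 0.7]
opening: 0.0652
```

```bash
python3 go.py .615 .181 .019 -18.8;python3 -c "
from h import *
b,K,E=grab('scene')
t,K1,E1=grab('top','t6.png')
for z in (.005,.035): print(proj([[.615,.181,z]],K,E))
s=b[150:270,280:430]
s=cv2.resize(s,None,fx=5,fy=5,interpolation=0);cv2.imwrite('pics/a6.png',s)"
```

```text
t 2.65 pos [0.6163 0.1815 0.0193] yaw -18.7 zax [ 1.e-03  6.e-04 -1.e+00] F [-0.1  0.2  0.7] op 0.0652
shift [ 0.0011 -0.0009  0.0003] turn [0.0009 0.0008 0.0017]
[[349.58928246 239.67811381]]
[[350.96670225 229.03347408]]
```

View pics/a6.png

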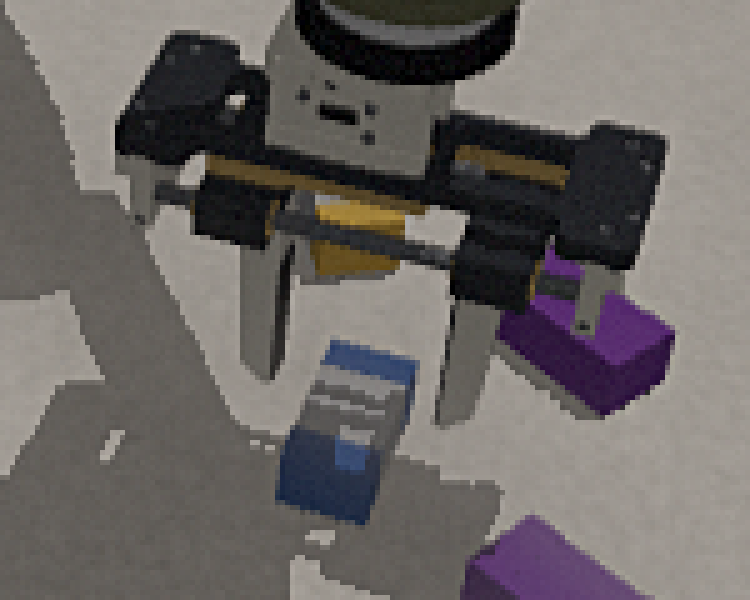

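View pics/t6.png

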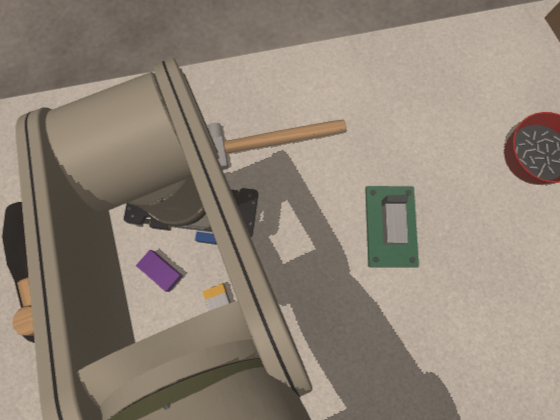

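Emit:
jog_arm(steps=[[0.65,0,0,0,0,0,0],[0.65,0,0,0,0,0,0],[0.65,0,0,0,0,0,0],[0.65,0,0,0,0,0,0]], force=5)

```text
t: 3.25
tool_pos: [0.6167, 0.1817, 0.0199]
orientation: [0.51, 3.098, 0.002]
force: [-0.2, 0.3, 0.0]
opening: 0.0336
```

```bash
python3 go.py .615 .181 .019 -18.8;python3 -c "
from h import *
b,K,E=grab('scene')
s=b[150:270,280:430]
s=cv2.resize(s,None,fx=5,fy=5,interpolation=0);cv2.imwrite('pics/a7.png',s)"
```

```text
t 3.25 pos [0.6167 0.1817 0.0199] yaw -18.7 zax [ 2.1e-03  8.0e-04 -1.0e+00] F [-0.2  0.3  0. ] op 0.0336
shift [ 0.0014 -0.0012  0.0009] turn [0.0014 0.0017 0.0018]
```

View pics/a7.png

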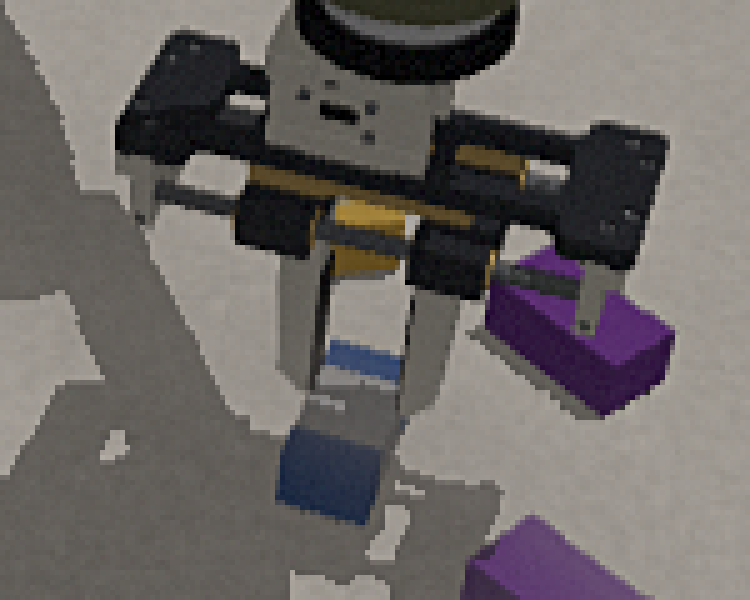

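The jaws closed to 33.6 mm, narrower than the 36 mm block, without touching it. So the tips really are above the block top, and reported z reads about 28 mm low. The tips are centred over the block. I'll reopen and go lower while watching the force.

Emit:
jog_arm(steps=[[0.35,0.001,-0.001,0,0,0,0],[0.35,0.001,-0.001,0,0,0,0],[0.35,0.001,-0.001,0,0.001,0.001,0],[0.35,0.001,-0.001,0.006,0.001,0.001,0],[0.35,0.001,-0.001,0.012,0.001,0.001,0]])

```text
t: 3.92
tool_pos: [0.6154, 0.181, 0.0073]
orientation: [0.51, 3.099, 0.0]
force: [1.0, 0.3, 0.3]
opening: 0.0604
```

Emit:
jog_arm(steps=[[0.35,0,0,0.003,0,0,0],[0.35,0,0,0.006,0,0,0],[0.35,0,0,0.009,0,0,0],[0.35,0,0,0.009,0,0,0]])

```text
t: 4.42
tool_pos: [0.6152, 0.181, -0.002]
orientation: [0.51, 3.1, 0.0]
force: [-0.2, -0.0, -0.6]
opening: 0.0607
```

```bash
python3 go.py .615 .181 .019 -18.8;python3 -c "
from h import *
b,K,E=grab('scene')
s=b[150:270,280:430]
s=cv2.resize(s,None,fx=5,fy=5,interpolation=0);cv2.imwrite('pics/a8.png',s)"
```

```text
t 4.42 pos [ 0.6152  0.181  -0.002 ] yaw -18.7 zax [ 2.e-04  0.e+00 -1.e+00] F [-0.2 -0.  -0.6] op 0.0607
shift [ 0.0002 -0.     -0.021 ] turn [0.0001 0.0001 0.0018]
```

View pics/a8.png

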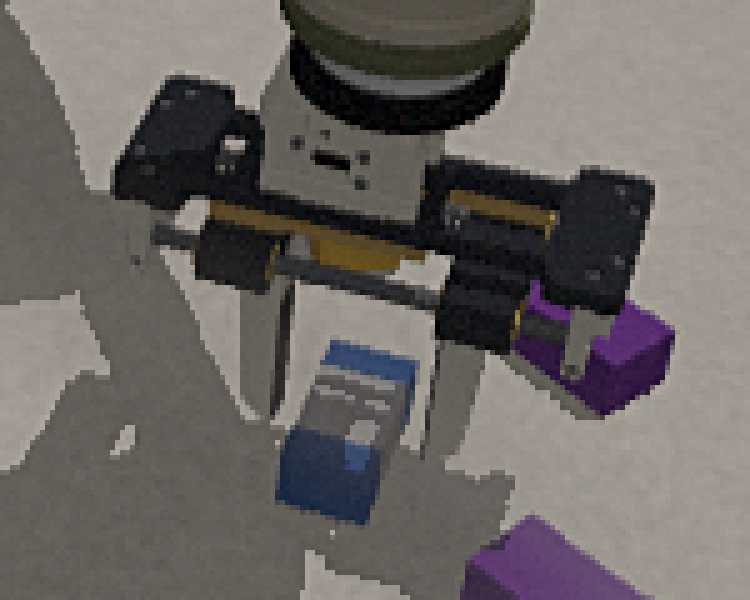

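Emit:
jog_arm(steps=[[0.35,0,0,0.003,0,0,0],[0.35,0,0,0.006,0,0,0],[0.7,0,0,0.006,0,0,0],[0.7,0,0,0.006,0,0,0],[0.7,0,0,0.006,0,0,0]], force=30)

```text
t: 5.1
tool_pos: [0.6154, 0.1809, -0.0076]
orientation: [0.51, 3.099, 0.0]
force: [0.4, 1.2, -0.9]
opening: 0.0359
```

Emit:
jog_arm(steps=[[0.7,0,0,0,0,0,0],[0.7,0,0,0,0,0,0]])

```text
t: 5.35
tool_pos: [0.6154, 0.1809, -0.0076]
orientation: [0.51, 3.099, 0.0]
force: [0.1, -0.1, -0.3]
opening: 0.0359
```

```bash
python3 go.py .615 .181 .11 -18.8;python3 -c "
from h import *
b,K,E=grab('scene')
s=b[150:270,280:430]
s=cv2.resize(s,None,fx=5,fy=5,interpolation=0);cv2.imwrite('pics/a9.png',s)"
```

```text
t 5.35 pos [ 0.6154  0.1809 -0.0076] yaw -18.7 zax [ 5.e-04 -1.e-04 -1.e+00] F [ 0.1 -0.1 -0.3] op 0.0359
shift [ 0.0003 -0.     -0.1176] turn [0.0001 0.0005 0.0018]
```

View pics/a9.png

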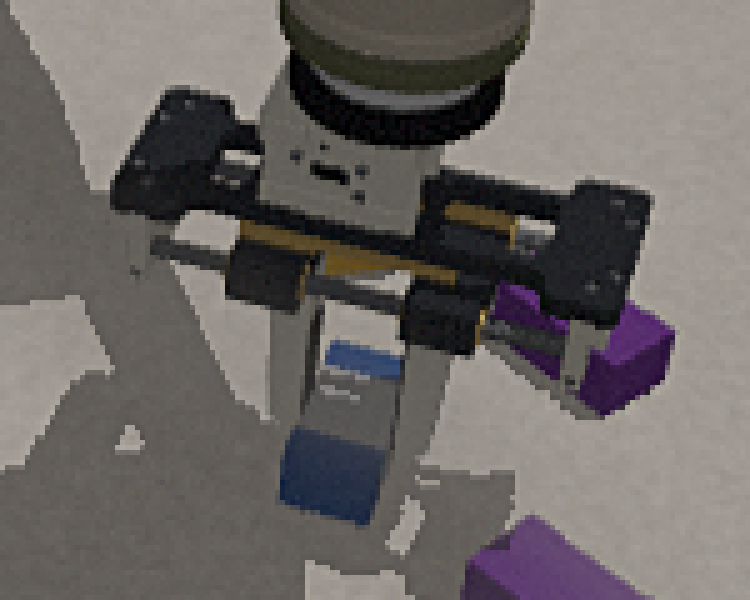

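Emit:
jog_arm(steps=[[0.7,0,0,-0.02,0,0,0],[0.7,0,0,-0.05,0,0,0],[0.7,0,0,-0.09,0,0,0],[0.7,0,0,-0.09,0,0,0]], force=45)

```text
t: 5.9
tool_pos: [0.6187, 0.1816, 0.0875]
orientation: [0.509, 3.092, 0.005]
force: [0.2, 0.1, -6.0]
opening: 0.0359
```

```bash
python3 go.py .509 -.135 .08 -11.8
```

```text
t 5.9 pos [0.6187 0.1816 0.0875] yaw -18.69 zax [ 0.0088  0.0016 -1.    ] F [ 0.2  0.1 -6. ] op 0.0359
shift [ 0.0024 -0.3351  0.006 ] turn [ 0.0039  0.008  -0.1203]
```

Lifted: the wrist reads 6 N, which fits 0.6 kg. Moving over to the stand.

Emit:
jog_arm(steps=[[0.7,0.002,-0.05,0,0,0,0],[0.7,0.002,-0.11,0,0.002,0.004,-0.04],[0.7,0.002,-0.17,0,0.004,0.008,-0.08],[0.7,0.002,-0.22,0,0.004,0.008,-0.12],[0.7,0.002,-0.27,0,0.004,0.008,-0.12]])

```text
t: 6.52
tool_pos: [0.5282, -0.0747, 0.0844]
orientation: [-0.322, -3.123, -0.0]
force: [0.8, -0.2, -5.6]
opening: 0.0357
```

```bash
python3 go.py .509 -.135 .07 -11.8
```

```text
t 6.53 pos [ 0.5282 -0.0747  0.0844] yaw -11.79 zax [-2.4e-03  4.0e-04 -1.0e+00] F [ 0.8 -0.2 -5.6] op 0.0357
shift [ 0.0064 -0.063   0.0144] turn [-0.0001 -0.0024  0.0002]
```

Emit:
jog_arm(steps=[[0.7,0.006,-0.04,0,0,-0.002,0],[0.7,0.006,-0.063,0,0,-0.002,0],[0.7,0.006,-0.063,0.014,0,-0.002,0],[0.7,0.006,-0.063,0.014,0,-0.002,0],[0.7,0.006,-0.063,0.014,0,-0.002,0]])

```text
t: 7.15
tool_pos: [0.509, -0.134, 0.0695]
orientation: [-0.321, -3.123, -0.001]
force: [0.4, -0.1, -4.9]
opening: 0.0357
```

```bash
python3 go.py .509 -.135 .036 -11.8;python3 -c "
from h import *
b,K,E=grab('scene')
t,K1,E1=grab('top')
print(robot.read_state()['tool_pos'])
s=cv2.resize(b[130:250,130:280],None,fx=2.6,fy=2.6,interpolation=0)
u=cv2.resize(t[170:290,320:470],None,fx=2.6,fy=2.6,interpolation=0)
cv2.imwrite('pics/b1.png',np.hstack([s,u]))"
```

```text
t 7.15 pos [ 0.509  -0.134   0.0695] yaw -11.73 zax [-1.9e-03  8.0e-04 -1.0e+00] F [ 0.4 -0.1 -4.9] op 0.0357
shift [-0.0002 -0.001   0.0335] turn [ 0.0005 -0.002   0.0013]
[ 0.50972417 -0.13435257  0.07041327]
```

View pics/b1.png

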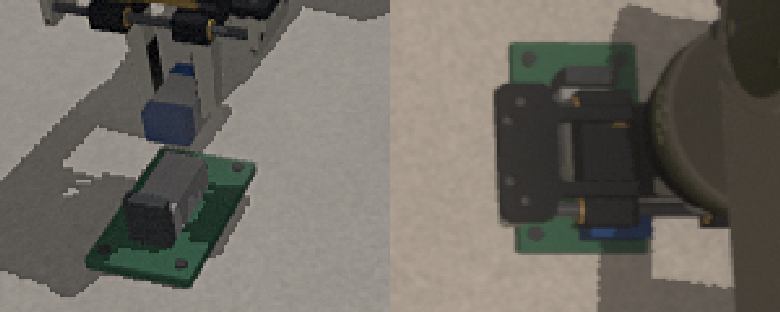

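```bash
python3 -c "
from h import *
d=np.load('scene.npz');b=d['im']
a=np.radians(-11.8);ex=np.array([np.cos(a),np.sin(a),0]);ey=np.array([-ex[1],ex[0],0])
c=np.array([.5097,-.1343,.078])
P=np.array([c+.035*ex+sy*.018*ey+z*np.array([0,0,1]) for sy in(-1,1) for z in(0,.03)])
p=proj(P,d['K'],d['E']);x0,y0=160,140
s=cv2.resize(b[140:240,160:250],None,fx=6,fy=6,interpolation=0)
for q in p: cv2.circle(s,tuple(int(v) for v in ((q-[x0,y0]+.5)*6)),3,(0,0,255),-1)
c=np.array([.5445,-.1425,.042])
for sx,z in((-.035,0),(.035,.014)):
  for sy in(-1,1):
    q=proj(c+sx*ex+sy*.018*ey+[0,0,z],d['K'],d['E'])[0]; cv2.circle(s,tuple(int(v) for v in ((q-[x0,y0]+.5)*6)),3,(0,255,255),-1)
cv2.imwrite('pics/b2.png',s)"
```

```text
(no output)
```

View pics/b2.png

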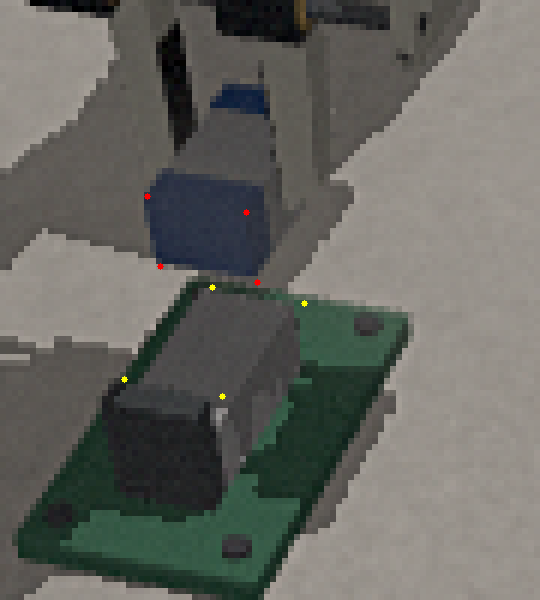

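Held block and stand project within 1–2 px of prediction. Descending onto the anvil.

Emit:
jog_arm(steps=[[0.7,0,-0.002,0.01,0,-0.002,0.001],[0.7,0,-0.002,0.02,0,-0.002,0.001],[0.7,0,-0.002,0.029,0,-0.002,0.001],[0.7,0,-0.002,0.029,0,-0.002,0.001],[0.7,0,-0.002,0.029,0,-0.002,0.001]])

```text
t: 7.88
tool_pos: [0.5094, -0.1364, 0.0415]
orientation: [0.322, 3.123, -0.0]
force: [0.2, 0.1, -5.8]
opening: 0.0355
```

```bash
python3 go.py .5095 -.136 .0344 -11.8
```

```text
t 7.88 pos [ 0.5094 -0.1364  0.0415] yaw -11.78 zax [ 1.6e-03 -3.0e-04 -1.0e+00] F [ 0.2  0.1 -5.8] op 0.0355
shift [-0.      0.0004  0.0071] turn [0.0001 0.0017 0.0004]
```

Emit:
jog_arm(steps=[[0.7,0,0,0.003,0,0.002,0],[0.7,0,0,0.005,0,0.002,0],[0.7,0,0,0.006,0,0.002,0],[0.7,0,0,0.006,0,0.002,0]])

```text
t: 8.38
tool_pos: [0.5093, -0.1363, 0.0354]
orientation: [-0.322, -3.125, -0.0]
force: [0.3, -0.8, -6.0]
opening: 0.0358
```

Emit:
jog_arm(steps=[[0.7,0,0,0.001,0,0,0],[0.7,0,0,0.001,0,0,0]])

```text
t: 8.62
tool_pos: [0.5093, -0.1364, 0.0344]
orientation: [-0.322, -3.125, -0.0]
force: [-0.4, 0.2, -5.5]
opening: 0.0353
```

Emit:
jog_arm(steps=[[0.7,0,0,0.001,0,0,0],[0.7,0,0,0.001,0,0,0]])

```text
t: 8.88
tool_pos: [0.5094, -0.1364, 0.0343]
orientation: [-0.322, -3.125, -0.0]
force: [-5.2, 1.9, 4.0]
opening: 0.0353
```

Emit:
jog_arm(steps=[[0.7,0,0,0.001,0,0,0],[0.7,0,0,0.001,0,0,0]])

```text
t: 9.12
tool_pos: [0.5094, -0.1364, 0.0343]
orientation: [-0.322, -3.125, 0.0]
force: [-5.7, 2.9, 5.9]
opening: 0.0353
```

Contact is at reported z 0.0343, against a predicted 0.0344, with the wrist force up about 10 N. A quick look before sliding.

```bash
python3 go.py .5447 -.1435 .0343 -11.8;python3 -c "
from h import *
b,K,E=grab('scene')
s=cv2.resize(b[140:240,160:250],None,fx=6,fy=6,interpolation=0)
cv2.imwrite('pics/b3.png',s)"
```

```text
t 9.12 pos [ 0.5094 -0.1364  0.0343] yaw -11.77 zax [-5.e-04  0.e+00 -1.e+00] F [-5.7  2.9  5.9] op 0.0353
shift [-0.036   0.0002 -0.    ] turn [-0.0001 -0.0005  0.0005]
```

View pics/b3.png

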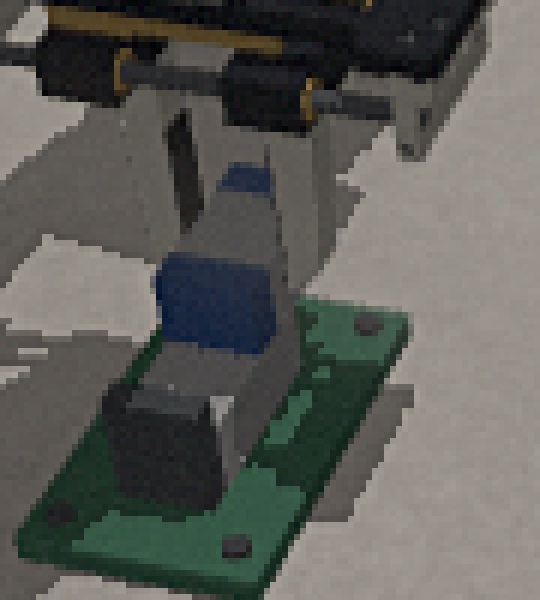

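The block lies flat and centred on the anvil, its front bottom edge at about (168,340)–(270,352) in the zoom, roughly halfway out. Sliding it towards the stop.

Emit:
jog_arm(steps=[[0.7,-0.005,0,0.0005,0,0,0],[0.7,-0.01,0,0.0005,0,0,0],[0.7,-0.015,0,0.0005,0,0,0],[0.7,-0.02,0,0.0005,0,0,0]])

```text
t: 9.68
tool_pos: [0.5294, -0.1406, 0.0343]
orientation: [-0.322, -3.124, 0.0]
force: [-5.8, 0.8, 6.0]
opening: 0.0355
```

```bash
python3 go.py .5447 -.1435 .0343 -11.8
```

```text
t 9.68 pos [ 0.5294 -0.1406  0.0343] yaw -11.77 zax [-6.e-04 -1.e-04 -1.e+00] F [-5.8  0.8  6. ] op 0.0355
shift [-0.0155  0.0003  0.    ] turn [-0.0002 -0.0005  0.0006]
```

Emit:
jog_arm(steps=[[0.7,-0.003,0,0.0005,0,0,0],[0.7,-0.006,0,0.0005,0,0,0],[0.7,-0.009,0,0.0005,0,0,0],[0.7,-0.012,0,0.0005,0,0,0],[0.7,-0.012,0,0.0005,0,0,0]])

```text
t: 10.3
tool_pos: [0.5419, -0.1433, 0.0343]
orientation: [0.322, 3.125, -0.001]
force: [-2.2, 0.8, 3.8]
opening: 0.0359
```

Emit:
jog_arm(steps=[[0.7,-0.001,0,0.0004,0,0,0],[0.7,-0.002,0,0.0004,0,0,0],[0.7,-0.002,0,0.0004,0,0,0]])

```text
t: 10.68
tool_pos: [0.5439, -0.1438, 0.0343]
orientation: [0.322, 3.125, -0.001]
force: [-5.4, 2.1, 5.7]
opening: 0.0354
```

Emit:
jog_arm(steps=[[0.7,-0.001,0,0.0004,0,0,0],[0.7,-0.002,0,0.0004,0,0,0],[0.7,-0.002,0,0.0004,0,0,0]])

```text
t: 11.05
tool_pos: [0.5448, -0.144, 0.0343]
orientation: [-0.322, -3.123, 0.0]
force: [-12.4, 2.9, 11.1]
opening: 0.0359
```

Emit:
jog_arm(steps=[[0.7,-0.001,0,0.0004,0,0,0],[0.7,-0.001,0,0.0004,0,0,0]])

```text
t: 11.3
tool_pos: [0.5447, -0.144, 0.0343]
orientation: [-0.321, -3.121, -0.0]
force: [-11.6, 2.9, 11.0]
opening: 0.0354
```

```bash
python3 go.py .5447 -.1435 .0343 -11.8;python3 -c "
from h import *
b,K,E=grab('scene')
t,K1,E1=grab('top')
s=cv2.resize(b[140:240,160:250],None,fx=4,fy=4,interpolation=0)
u=cv2.resize(t[170:270,340:440],None,fx=4,fy=4,interpolation=0)
cv2.imwrite('pics/b4.png',np.hstack([s,u]))"
```

```text
t 11.3 pos [ 0.5447 -0.144   0.0343] yaw -11.76 zax [-4.6e-03  5.0e-04 -1.0e+00] F [-11.6   2.9  11. ] op 0.0354
shift [ 0.0001  0.0005 -0.    ] turn [-0.0004 -0.0046  0.0008]
```

View pics/b4.png

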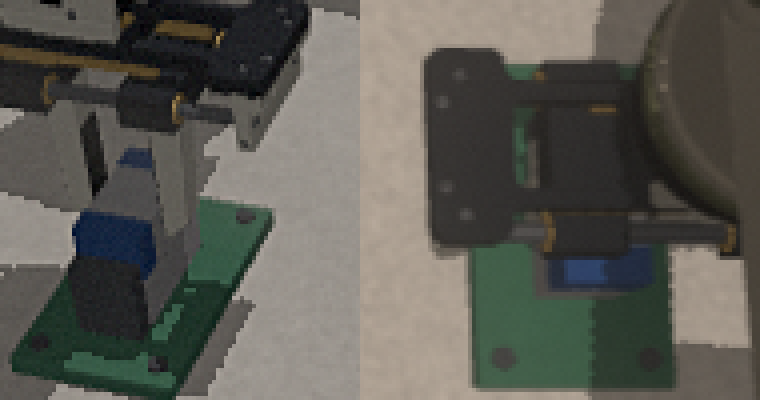

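The block is at the stop: motion halted at x 0.5447 and the push force rose. The stop sits tight against the blue band at (110,265). I'll ease off, release, and lift away.

Emit:
jog_arm(steps=[[0.7,0,0,0,0,0,0],[0.7,0,0,0,0,0,0],[0.3,0,0,0,0,0,0],[0.3,0,0,0,0,0,0],[0.3,0,0,0,0,0,0]])

```text
t: 12.02
tool_pos: [0.545, -0.144, 0.0344]
orientation: [-0.321, -3.121, 0.0]
force: [-0.1, 0.4, 0.1]
opening: 0.0608
```

Emit:
jog_arm(steps=[[0.3,0,0,-0.01,0,0,0],[0.3,0,0,-0.04,0,0,0],[0.3,0,0,-0.09,0,0,0],[0.3,0,0,-0.12,0,0,0],[0.3,0,0,-0.12,0,0,0]])

```text
t: 12.65
tool_pos: [0.5479, -0.1449, 0.1586]
orientation: [0.321, 3.122, -0.003]
force: [0.2, 0.5, -0.4]
opening: 0.0652
```

Emit:
jog_arm(steps=[[0.3,0.06,0.05,0,0,0,0],[0.3,0.12,0.1,0,0,0,0],[0.3,0.12,0.15,0,0,0,0],[0.3,0.12,0.2,0,0,0,0],[0.3,0.12,0.2,0,0,0,0]])

```text
t: 13.28
tool_pos: [0.4703, 0.0791, 0.1569]
orientation: [0.313, 3.124, -0.001]
force: [-0.7, -0.4, -1.0]
opening: 0.0649
```

```bash
python3 go.py .5447 -.1435 .0343 -11.8;python3 -c "
from h import *
b,K,E=grab('scene','f_s.png')
t,K1,E1=grab('top','f_t.png')
s=cv2.resize(b[140:240,160:250],None,fx=4,fy=4,interpolation=0)
u=cv2.resize(t[170:270,340:440],None,fx=4,fy=4,interpolation=0)
cv2.imwrite('pics/b5.png',np.hstack([s,u]))"
```

```text
t 13.28 pos [0.4703 0.0791 0.1569] yaw -11.44 zax [ 0.0016 -0.0011 -1.    ] F [-0.7 -0.4 -1. ] op 0.0649
shift [-0.1169 -0.2033  0.1229] turn [-0.0008  0.0018  0.0063]
```

View pics/b5.png

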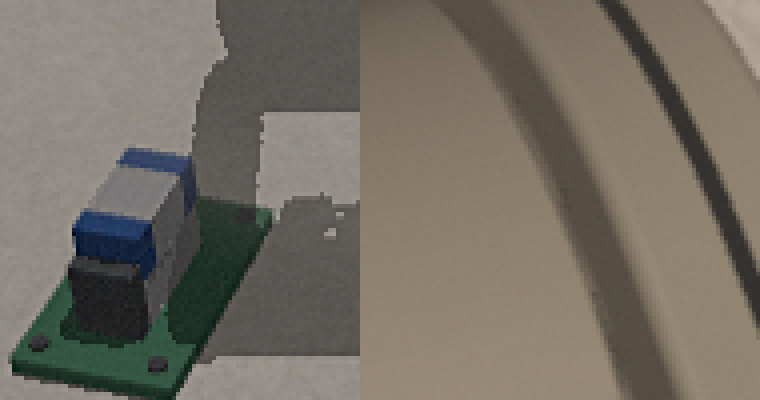

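View pics/f_t.png

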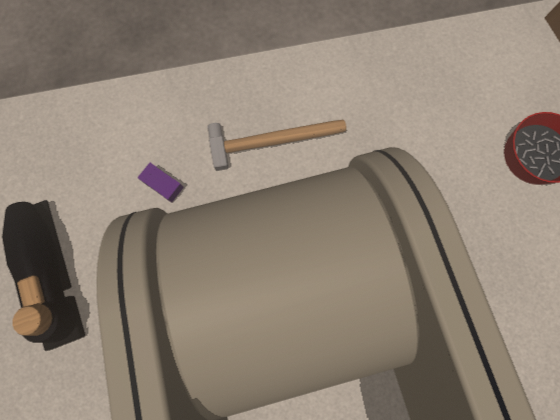

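```bash
python3 -c "
from h import *
b=cv2.imread('pics/f_s.png');a=cv2.imread('pics/scene0.png');d=np.load('scene.npz')
for (x0,x1,y0,y1),lo,hi in [((330,370,170,212),(12,120,60),(28,255,255))]:
  for i in(a,b):
    m=cv2.inRange(cv2.cvtColor(i,cv2.COLOR_BGR2HSV)[y0:y1,x0:x1],lo,hi);p=cv2.findNonZero(m);print('yellow px',len(p),p.mean((0,1))+[x0,y0])
p=np.array([(125,148),(193,158),(152,235),(75,222)])/4+[160,140]-.5
w=ray(p,d['K'],d['E'],.072)*1000;print(w.round(1),w.mean(0))
"
```

```text
yellow px 308 [349.67532468 192.74350649]
yellow px 313 [349.5399361  192.76357827]
[[ 506.7 -157.8   72. ]
 [ 513.7 -119.8   72. ]
 [ 578.  -129.    72. ]
 [ 569.5 -170.2   72. ]] [ 541.97540926 -144.17197101   72.        ]
```

```bash
python3 -c "
from plant import robot
print(robot.close_job()); print(robot.read_state()['t'])"
```

```text
the job is handed in; nothing more can be done
None
the job is handed in; nothing more can be done
```

The blue block is on the anvil, against the end stop and released. I handed the job in at about 13.4 s of the 43 s allowed; it gives no verdict.

- **Wringing on:** I gripped the block across its middle and laid it flat and lengthwise on the anvil, about 35 mm short of home. I then slid it along under roughly 10 N of downward force until it met the stop, where motion halted and the push force rose. Then I opened the jaws and lifted clear.
- **Final block position:** the scene camera puts its centre at about (0.542, -0.144) m. I measured the anvil centre as (0.545, -0.1435), so it is within about 3 mm. The arm is well away, and the wrist reads only about 1 N.
- **Yellow block and hammer:** the yellow block's image moved by less than 0.2 px. The hammer looks unmoved in the top view, though I compared that by eye only.

**Disagreements between checks:**
- **Tool height:** the fingertips stood about 28–30 mm higher than the reported tool height and the stated tip offset imply. I confirmed this by closing the jaws above the block, and used the height at the grasp as my reference. Contact with the anvil then came within 0.1 mm of the prediction.
- **Camera views:** the top and scene views differed by 1–3 mm in y, so I aimed between them.
- **Final top view:** the arm hid the block from the top camera at the end, so its last position comes from the scene view alone.

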